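# Weigh a lens blank on the notched beam balance

## Task

Weigh the uncut lens blank: take it from the yellow job tray, lay it flat on the middle of the pan of the beam balance, then slide the poise along the notched beam until the pointer, with nothing touching the balance, comes to rest between the two outer long lines of the sight plate. The knife edges are delicate, so set the lens down softly and handle the beam, pan and poise with light force (never more than 20 N), and leave the other things on the worktop where they are.

Things in the scene. Friction and masses are not known exactly. Their poses are not given: they have to be found in the camera images.
- lens_mid (a point): The lens blank: a clear round disc, 62 mm across and 6 mm thick, lying flat in the job tray, its underside 2 mm above the worktop. The point is the centre of the disc, half-way up; z is the disc's axis. Its weight is not known beforehand, from 28 to 56 g. Grasp it across the rim.
- job_tray: Open yellow plastic job tray behind the balance, 151 (x) x 190 (y) x 30 mm outside, walls 3 mm, floor 2 mm, fixed. Origin at the centre of its underside. The lens's rim is at least 35 mm from the walls at its two ends (+y, -y) and 20 mm from the long walls.
- balance: Beam balance on a grey stand 72 x 330 mm, fixed to the worktop. Origin on the worktop under the beam's pivot; x points away from its front, +y runs along the level beam from pivot to pan, -y to poise and pointer. It includes beam, pan and poise: more than 20 N from the robot or the lens on any of them spoils its knife edges.
- pivot (a point): Pivot of the beam, 95 mm above the worktop; the yoke cheeks beside it reach 6 mm higher. The beam is a bar 10 mm deep (x) and 12 mm high, with saw-tooth notches on top on the -y side, their crests 10 mm above the pivot when level.
- pan_top (a point): Centre of the upper face of the pan, a flat steel plate 84 mm across and 3 mm thick, 90 mm from the pivot. It stays level and rides with the beam: 128 mm above the worktop when level, 6 mm higher at its upper stop (empty), 6 mm lower at the other. It gives way under less than 1 N. Where on it the lens lies does not alter the reading.
- beam (a joint): Swing of beam and pointer, rad: 0 level; positive: pan low, pointer high (poise must go further out); negative: pointer low (poise too far out). Stops at -0.07 and 0.07. One notch shifts it by about 0.04, so it leaves a stop only within two notches of balance. Damped, at rest in about 1.5 s. Any touch on beam, pan or poise shifts it.
- sight (a point): Centre of the front face of the white sight plate (30 x 48 mm), 216 mm to the -y side of the pivot and 6 mm behind it (+x), at the height of the pivot. The middle line marks level; the two outer long lines, 6 mm above and below it, are at beam +0.03 and -0.03 rad. The dark pointer on the beam's end plays in front of it.
- poise (a joint): Place of the poise on the beam, m: 0 in the first notch (40 mm from the pivot), 0.120 in the last, furthest out; 16 notches, one every 8 mm. A spring tooth holds it in each notch. Pushing it over a crest takes about 5 N done slowly (10 N and more done fast), and it then jumps up to 4 mm ahead into the next notch. Balance lies between 0.035 and 0.105.
- poise_tab (a point): Centre of the poise's black finger tab, upright on the steel stirrup round the beam; pinch it or push it along. The tab is 12 mm along the beam, 20 mm across, 31 mm high (the stirrup 16 mm along the beam). With the beam level it spans 113 to 144 mm above the worktop, its foot 8 mm above the notch crests; it rises and falls up to 12 mm with the beam.
- pad_roll: Bystander: roll of pads, 62 mm across and 26 mm high, near the pointer end of the balance. Origin at the centre of its underside.
- lens_spray: Bystander: lens spray bottle, 42 mm across and 140 mm high, standing beyond the pan end of the balance. Origin at the centre of its underside.
- pliers_bench: Bystander: bench pliers, 43 x 150 x 11 mm, lying beyond the job tray. Origin at the centre of its underside.
- screwdriver: Bystander: small screwdriver, 21 x 109 x 22 mm, lying near the pointer end of the balance. Origin at the centre of its underside.
Not all that is in view belongs to the job. Of the things that look like the part that bears lens_mid, the largest one is meant.

How it is judged:
By the outcome, as a careful person would: the job done as asked, in the order asked, and still so for the second after the job is handed in, with the robot touching nothing.
It also fails if it takes over 70 s, if anything falls off the work surface, if the arm or the gripper's body presses on something with over 40 N, if the wrist force passes 120 N, or if a joint passes its speed limit or range.

## Robot

A 7-joint arm with a two-finger parallel gripper is mounted at the origin on a cart in front of the work surface, level with it; the furniture and walls round the work are solid. World frame = base frame: x ahead of the robot, y to its left, z up, the work surface at z = 0. Lengths are in m, angles in rad, forces in N, time in s.
With the tool pointing down it reaches from about 0.4 to 0.85 m from the base axis. Payload 4.5 kg.
Tool frame: the origin (TCP) lies between the finger pads; the fingertips stand r.tip_reach ahead of it and the grasp point (between the pads) lies 11 mm behind it (r.tip_reach is the distance from the TCP to the fingertips, in m); z points along the fingers, y is the line along which they close (so a half turn about z gives the same grasp; the last joint's range is limited). The gripper opens to 88 mm and grips with 3 to 60 N. Pads are 18 mm wide; open, the fingers measure 123 mm over their backs; the gripper's body (75 mm by 187 mm) begins 45 mm behind the grasp point.
Start: joints at [-1.131, 0.689, -0.195, 1.565, 0.157, 0.902, -0.215], TCP at [0.247, 0.574, 0.247] pointing down, gripper open.
Joint ranges: [-3.01, 3.01], [-0.46, 2.08], [-1.47, 1.51], [0.13, 2.56], [-1, 4.14], [0.04, 2.09], [-2.66, 2.66]. Speed limits (rad/s): [2.57, 2.57, 3.14, 3.14, 3.14, 3.14, 3.14].

## Interface

Orientations are given as a unit quaternion [x, y, z, w].
In Python, from plant import r, vision, workorder gives the robot as it stands.
- The arm moves only by the tool drive_tool, never from a script. Its argument "targets" is a list of rows, each an object of numbers: "tx", "ty", "tz": the shift along the world's x, y, z in units of 0.03 m (1.0 is 0.03 m); "wx", "wy", "wz": the turn, a rotation vector about the world's x, y, z in units of 60 degrees (1.0 is 60 degrees); "claw": the opening, from -1 (shut) to 1 (fully open). A call has exactly 8 rows; each row shifts and turns the commanded pose from where the row before left it; what a row does not reach is not made up. A row lasts 1/10 s, in which the tool goes at most 50 mm and 8.59 degrees, less where a joint would pass 70% of its speed; a pose out of reach is approached as far as the arm can. A call with a number of a shift or a turn outside -1 to 1 is refused whole. A call with a gripper value outside its range is refused whole. The fingers move at their own pace and stop on an object; "force" is the grip in N (left out, the last holds). Time passes only in rows, so rows that do not move let the fingers close, or fill a call up. It gives the time, the measured TCP pose, the force, the opening and the grip force at its end, in the units of the state.
- r.get_state(): the state, without advancing time (a new reading comes with each control period).
- vision.snapshot(name): name is "scene" or "top" or "wrist"; returns a dict with "image" (384x512x3 uint8, blue, green, red), "range_z" (384x512 float32, m along the optical axis (not along the pixel's ray), 0 where there is no reading), "K" (3x3 intrinsics, pixels), "dist" ([k1, k2, p1, p2, k3] as OpenCV has them; the pictures are not rectified), "cam_to_world" (4x4, takes a point from camera to world coordinates). Camera axes: x right, y up, looking along -z (the intrinsics and any distortion apply to the point x, -y, -z); pixel columns grow to the right and rows downward; lengths in m; the calibration is good to about 2 mm. A picture is of the moment at which its call begins.
- workorder.finish_job(): hands the job in; it is judged then, once.
The state is a dict: "clock": time; "q": joint angles; "qd": joint speeds; "joint_torque": joint torques, N m; "tool_pos": TCP position; "eef_rot": TCP orientation; "contact_force": force on the tool from outside, world axes, zero at the start; "moment": the same for the moment, N m; "opening": opening from 0.0 (shut) to 1.0 (fully open); "finger_force": force on a finger pad.
Only numpy, scipy, OpenCV 4.12 (cv2) and the standard library are available. Lean on these libraries where they do the work, as an engineer would, in place of code of your own. Each camera call takes 0.05 s, during which the arm holds its last target. There are 200 camera calls.

## Working session

There is one attempt and no reset: what is moved stays moved. The work goes in short steps, Python scripts to look and compute and a tool call to move; the robot and the scene stay as the last step left them, time stands still between calls to the robot, and variables do not carry over. Pictures are saved under pics/ and viewed, at most 10 in all, crops included, and the job is handed in when it is done.

Besides the shell and the picture viewer there is one more tool, called as a command line: name --argument value ..., lists and objects as JSON in quotes. drive_tool: Moves the arm, as the interface text tells. Its arguments: {"type":"object","properties":{"targets":{"type":"array","items":{"type":"object","properties":{"tx":{"type":"number"},"ty":{"type":"number"},"tz":{"type":"number"},"wx":{"type":"number"},"wy":{"type":"number"},"wz":{"type":"number"},"claw":{"type":"number"}}}},"force":{"type":"number"}},"required":["targets"]}

```bash
mkdir -p pics; ls; cat > h.py <<'E'
import numpy as np, cv2
from plant import r, vision, workorder
def ray(s,uv):
    p=cv2.undistortPoints(np.array(uv,float).reshape(-1,1,2),s['K'],np.array(s['dist'],float)).reshape(-1,2)
    d=np.c_[p[:,0],-p[:,1],-np.ones(len(p))]
    T=s['cam_to_world']; return T[:3,3], d@T[:3,:3].T
def onz(s,uv,z):
    o,d=ray(s,uv); return o+d*((z-o[2])/d[:,2])[:,None]
def cloud(s):
    h,w=s['range_z'].shape; vv,uu=np.mgrid[:h,:w]
    o,d=ray(s,np.c_[uu.ravel(),vv.ravel()]); P=o+d*s['range_z'].reshape(-1,1)
    P[s['range_z'].ravel()==0]=np.nan
    return P.reshape(h,w,3)
E
python3 - <<'E'
from h import *
im=[]
for n in ["top","scene"]:
    s=vision.snapshot(n); im.append(s['image']); np.savez(n+'.npz',**s); print(n,s['K'],s['cam_to_world'].round(3),(s['range_z']>0).mean())
    cv2.imwrite('pics/%s.png'%n,cv2.resize(s['image'],(768,576),interpolation=cv2.INTER_CUBIC))
print(r.get_state(), r.tip_reach)
E
```

```text
pics
top [[378.39594488   0.         260.06662931]
 [  0.         378.39594488 196.17723422]
 [  0.           0.           1.        ]] [[ 0.009  0.983 -0.182  0.386]
 [-1.     0.006 -0.015  0.182]
 [-0.013  0.182  0.983  1.051]
 [ 0.     0.     0.     1.   ]] 0.9959665934244791
scene [[356.94923791   0.         252.12159472]
 [  0.         356.94923791 198.38108407]
 [  0.           0.           1.        ]] [[ 0.854  0.314 -0.415  0.172]
 [-0.52   0.51  -0.685 -0.429]
 [-0.004  0.801  0.599  0.69 ]
 [ 0.     0.     0.     1.   ]] 0.9960225423177084
{'clock': 0.1, 'q': array([-1.13121285,  0.68989684, -0.19450644,  1.56622257,  0.15728682,
        0.9024762 , -0.21514056]), 'qd': array([-2.65305818e-04, -1.08322540e-03,  7.40018751e-05, -3.61681638e-03,
       -7.59360548e-05,  5.17226384e-04,  8.13036559e-04]), 'joint_torque': array([-4.25169113e-03, -5.28502178e+01, -1.27192162e+00, -1.53836185e+01,
       -5.25641057e-02,  1.97648464e-03,  4.53172527e-05]), 'tool_pos': array([0.24653987, 0.57373174, 0.24599656]), 'eef_rot': array([ 2.01495230e-01,  9.79489163e-01, -8.00340527e-04, -1.07096785e-04]), 'contact_force': array([-0.06393019, -0.16654999, -0.01144355]), 'moment': array([ 0.02174566,  0.02612623, -0.05026065]), 'finger_force': 0.0, 'opening': 1.002653447480302} 0.008
```

View pics/top.png

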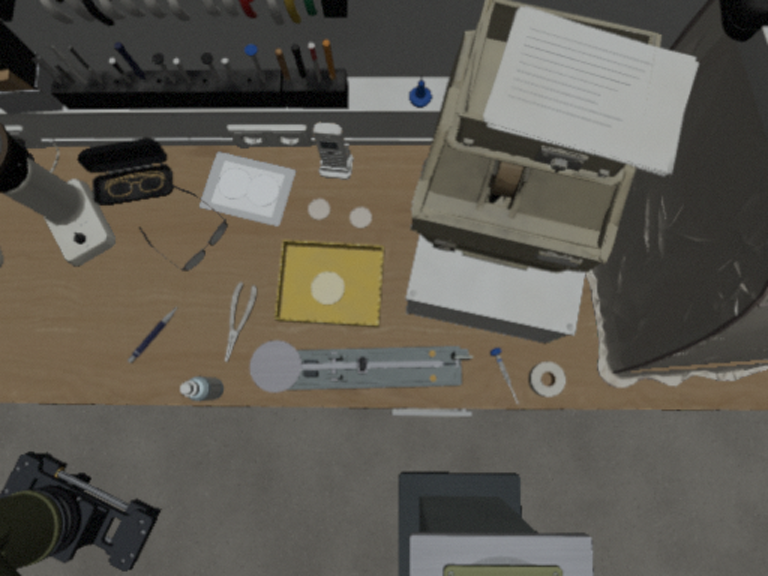

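View pics/scene.png

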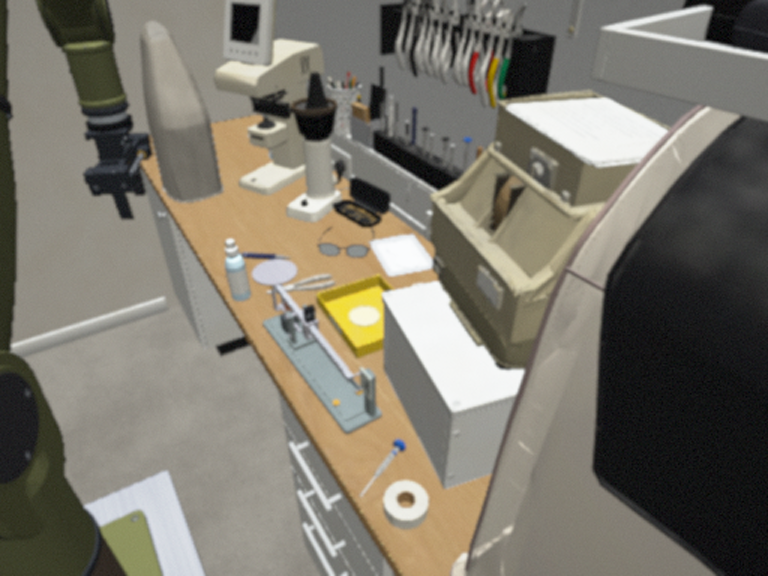

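```bash
python3 - <<'E'
from h import *
s=dict(np.load('top.npz')); im=s['image']; hsv=cv2.cvtColor(im,cv2.COLOR_BGR2HSV); C=cloud(s)
def comp(m,lo=60):
    n,l,st,c=cv2.connectedComponentsWithStats(m.astype(np.uint8)); return [(l==i,st[i],c[i]) for i in range(1,n) if st[i][4]>lo]
H,S,V=cv2.split(hsv)
print('lens hsv',hsv[192,218],'tray floor',hsv[200,195],'pan',hsv[243,183],'stand',hsv[250,240])
reg=np.zeros(H.shape,bool); reg[160:217,184:257]=1
yel=(H>18)&(H<32)&(S>130)&reg
ys,xs=np.where(yel); box=cv2.minAreaRect(np.c_[xs,ys].astype(np.float32)); print('tray',box)
c=cv2.boxPoints(box); print(onz(s,c,.03).round(3), onz(s,[box[0]],.03).round(4))
reg2=np.zeros(H.shape,bool); reg2[168:210,192:248]=1
for z,(name,rg) in {'lens':(.008,(slice(170,210),slice(192,248))),'disc1':(.004,(slice(128,150),slice(200,224))),'disc2':(.004,(slice(133,157),slice(228,252)))}.items() if 0 else []: pass
def disc(r0,r1,c0,c1,z,f):
    m=np.zeros(H.shape,bool); m[r0:r1,c0:c1]=f[r0:r1,c0:c1]
    for k,st,ce in comp(m,40):
        cn=max(cv2.findContours(k.astype(np.uint8),0,1)[0],key=len); P=onz(s,cn.reshape(-1,2),z)
        (cx,cy),rad=cv2.minEnclosingCircle(P[:,:2].astype(np.float32)*1000)
        e=cv2.fitEllipse((P[:,:2]*1000).astype(np.float32))
        print('disc px',ce.round(1),'area',st[4],'world mm',round(cx,1),round(cy,1),'diam',round(2*rad,1),np.round(e[1],1), 'depth z',np.nanmedian(C[k][:,2]).round(4))
disc(170,210,192,248,.008,(S<120)&(V>150))
disc(128,157,200,252,.004,(S<80)&(V>110))
disc(222,265,160,205,.134,(S<60)&(V>100))
# balance z-map
for name,r0,r1,c0,c1 in [('balance',228,262,196,318)]:
    A=C[r0:r1,c0:c1]; m=A[...,2]>.06
    print('above .06',m.sum()); 
    np.set_printoptions(linewidth=250)
    print((A[::2,::3,2]*1000).round(0).astype(int))
im2=cv2.resize(im[150:270,155:325],None,fx=4.6,fy=4.6,interpolation=cv2.INTER_CUBIC); cv2.imwrite('pics/crop1.png',im2)
E
```

```text
lens hsv [ 27  39 176] tray floor [ 24 144 156] pan [114   9 135] stand [ 94  17 103]
tray ((219.18447875976562, 188.3638153076172), (68.05882263183594, 53.20215606689453), 3.3664608001708984)
[[0.526 0.406 0.03 ]
 [0.677 0.404 0.03 ]
 [0.666 0.213 0.03 ]
 [0.517 0.22  0.03 ]] [[0.5954 0.3103 0.03  ]]
disc px [217.8 191.3] area 430 world mm 591.6 316.7 diam 67.1 [63.3 65. ] depth z 0.0083
disc px [212.4 139. ] area 200 world mm 747.7 338.2 diam 47.7 [44.9 45. ] depth z 0.0034
disc px [239.9 144.5] area 202 world mm 730.7 257.1 diam 47.3 [44.8 45.3] depth z 0.0037
disc px [184.8 244.1] area 1092 world mm 431.6 372.8 diam 104.3 [83.2 96.7] depth z 0.1348
above .06 772
[[                   0                    3                    2                   -2                    1                   -2                   -1                    0                   -3                    0                    0
                    -2                    0                   -1                   -1                    1                    3                    3                    4                    4  
[... 13726 characters left out ...]
1
                     3                    1                    1                    3                    2                    0                    0                    2                   -5                    3                    3
                     0                   -4                    0                    3                    2                   -1                   -1                    4                   -1                    4                   -3
                     2                    1                    1                    4                    0                    1                   -2                    0]]<stdin>:28: RuntimeWarning: invalid value encountered in cast
```

View pics/crop1.png

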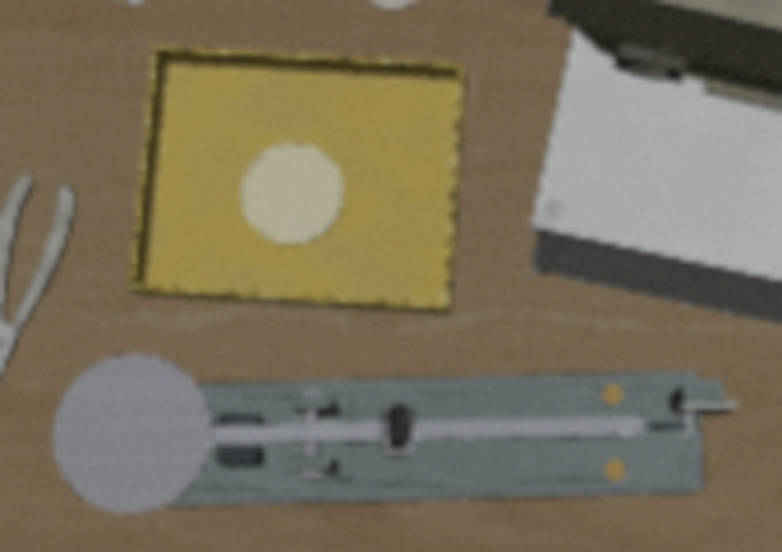

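Lens candidates in the top view (px): the disc at (218,191), about 63 mm and inside the yellow tray, and two 45 mm discs at (212,139) and (240,144) on the worktop. There are also two faint ones on the white cloth at about (157,120) and (177,125). The tray disc is the largest and has the right size and place, and the crop at (292,193) confirms it. The poise tab is at crop (399,427) and the pan at crop (133,433).

```bash
python3 - <<'E'
from h import *
s=dict(np.load('top.npz')); im=s['image']; C=cloud(s); Z=C[...,2]
R=np.zeros(Z.shape,bool); R[225:264,160:322]=1
U,V=np.meshgrid(np.arange(512),np.arange(384))
pan=R&(Z>.126)&(Z<.145)&(U<208); cn=max(cv2.findContours(pan.astype(np.uint8),0,1)[0],key=len).reshape(-1,2)
P=onz(s,cn,.134); e=cv2.fitEllipse((P[:,:2]*1000).astype(np.float32)); print('pan',e, np.nanmedian(Z[pan]),'centroid',np.nanmean(onz(s,np.c_[U[pan],V[pan]],.134),0))
beam=R&(Z>.08)&(Z<.107)&(U>245)&(U<298); B=C[beam]; z0=np.polyfit(B[:,1],B[:,2],1); x0=np.polyfit(B[:,1],B[:,0],1); print('beam z(y)',z0,'x(y)',x0,B.shape)
tab=R&(Z>.128)&(U>220)&(U<262); T=C[tab]; print('tab n',tab.sum(),U[tab].mean(),V[tab].mean(),np.nanmedian(T,0),np.nanmin(T,0),np.nanmax(T,0), onz(s,[[U[tab].mean(),V[tab].mean()]],np.nanmedian(T[:,2])))
st=R&(Z>.014)&(Z<.035); cn=np.c_[U[st],V[st]]; r2=cv2.minAreaRect((onz(s,cn,.022)[:,:2]*1000).astype(np.float32)); print('stand',r2)
ck=R&(Z>.092)&(Z<.11)&(U>216)&(U<232)&((V<240)|(V>247)); k=C[ck]; print('cheeks',ck.sum(),np.nanmean(k,0),np.nanmin(k,0),np.nanmax(k,0))
sp=R&(Z>.105)&(U>295); print('sight',np.nanmean(C[sp],0))
S=cv2.cvtColor(im,cv2.COLOR_BGR2HSV)
spr=(Z>.05)&(U>110)&(U<155)&(V>240)&(V<275); print('spray',np.nanmin(C[spr],0),np.nanmax(C[spr],0))
# lens by scene view
s2=dict(np.load('scene.npz')); h=cv2.cvtColor(s2['image'],cv2.COLOR_BGR2HSV)
for q,rg in((s,(170,210,192,248)),(s2,(198,222,228,258))):
    h=cv2.cvtColor(q['image'],cv2.COLOR_BGR2HSV); m=np.zeros(Z.shape,np.uint8); a,b,c,d=rg; m[a:b,c:d]=((h[...,1]<110)&(h[...,2]>140))[a:b,c:d]
    v,u=np.where(m); P=onz(q,np.c_[u,v],.008); print('lens',len(u),u.mean(),v.mean(),P.mean(0).round(4),np.ptp(P,axis=0).round(3))
E
```

```text
pan ((435.97821044921875, 380.0684814453125), (81.61660766601562, 82.0550537109375), 70.64791107177734) 0.1351228137561511 centroid [0.43575465 0.38000704 0.134     ]
beam z(y) [0.08392466 0.08025735] x(y) [-0.03997919  0.44963009] (215, 3)
tab n 46 241.6086956521739 242.3695652173913 [0.44176056 0.23811309 0.14065565] [0.43222984 0.23316047 0.13324101] [0.44953716 0.24579231 0.14371819] [[0.44093841 0.23889062 0.14065565]]
stand ((440.94268798828125, 224.15402221679688), (71.69149780273438, 312.91717529296875), 1.9955512285232544)
cheeks 73 [0.43894637 0.29018601 0.10005434] [0.41649959 0.27985504 0.09391757] [0.46168032 0.30124711 0.1041146 ]
sight [0.45781926 0.07672934 0.11397961]
spray [0.38196151 0.50152379 0.05147245] [0.42114997 0.53533019 0.14437298]
lens 417 218.0335731414868 191.4124700239808 [0.5912 0.3161 0.008 ] [0.063 0.063 0.   ]
lens 271 244.14760147601476 209.78228782287823 [0.5936 0.315  0.008 ] [0.102 0.099 0.   ]
```

drive_tool --targets '[{"tx": 0.72,"ty": -0.54,"tz": 0,"wz": 0.027,"claw": 0.73},{"tx": 0.72,"ty": -0.54,"tz": 0,"wz": 0.027,"claw": 0.73},{"tx": 0.72,"ty": -0.54,"tz": 0,"wz": 0.027,"claw": 0.73},{"tx": 0.72,"ty": -0.54,"tz": 0,"wz": 0.027,"claw": 0.73},{"tx": 0.72,"ty": -0.54,"tz": 0,"wz": 0.027,"claw": 0.73},{"tx": 0.72,"ty": -0.54,"tz": 0,"wz": 0.027,"claw": 0.73},{"tx": 0.72,"ty": -0.54,"tz": 0,"wz": 0.027,"claw": 0.73},{"tx": 0.72,"ty": -0.54,"tz": 0,"wz": 0.027,"claw": 0.73}]' --force 6

```text
validation failed for argument at $.ta...
```

drive_tool --targets '[{"tx": 0.72,"ty": -0.54,"tz": 0,"wz": 0.027,"claw": 0.73},{"tx": 0.72,"ty": -0.54,"tz": 0,"wz": 0.027,"claw": 0.73},{"tx": 0.72,"ty": -0.54,"tz": -0.4,"wz": 0.027,"claw": 0.73},{"tx": 0.72,"ty": -0.54,"tz": -0.5,"wz": 0.027,"claw": 0.73},{"tx": 0.72,"ty": -0.54,"tz": -0.5,"wz": 0.027,"claw": 0.73},{"tx": 0.72,"ty": -0.54,"tz": -0.5,"wz": 0.027,"claw": 0.73},{"tx": 0.72,"ty": -0.54,"tz": -0.5,"wz": 0.027,"claw": 0.73},{"tx": 0.72,"ty": -0.54,"tz": -0.5,"wz": 0.027,"claw": 0.73}]'

```text
validation failed for argument at $.ta...
```

drive_tool --targets '[{"tx": 0.72,"ty": -0.54,"tz": 0,"wx": 0,"wy": 0,"wz": 0.027,"claw": 0.73},{"tx": 0.72,"ty": -0.54,"tz": 0,"wx": 0,"wy": 0,"wz": 0.027,"claw": 0.73},{"tx": 0.72,"ty": -0.54,"tz": 0,"wx": 0,"wy": 0,"wz": 0.027,"claw": 0.73},{"tx": 0.72,"ty": -0.54,"tz": 0,"wx": 0,"wy": 0,"wz": 0.027,"claw": 0.73},{"tx": 0.72,"ty": -0.54,"tz": 0,"wx": 0,"wy": 0,"wz": 0.027,"claw": 0.73},{"tx": 0.72,"ty": -0.54,"tz": 0,"wx": 0,"wy": 0,"wz": 0.027,"claw": 0.73},{"tx": 0.72,"ty": -0.54,"tz": 0,"wx": 0,"wy": 0,"wz": 0.027,"claw": 0.73},{"tx": 0.72,"ty": -0.54,"tz": 0,"wx": 0,"wy": 0,"wz": 0.027,"claw": 0.73}]' --force 6

```text
clock: 0.9
tool_pos: [0.4202, 0.4436, 0.2463]
eef_rot: [0.089, 0.996, -0.0, -0.0]
contact_force: [-0.5, 0.4, 0.2]
opening: 0.865
finger_force: 0.0
```

drive_tool --targets '[{"tx": 0.72,"ty": -0.53,"tz": 0,"wx": 0,"wy": 0,"wz": 0.027,"claw": 0.73},{"tx": 0.72,"ty": -0.53,"tz": 0,"wx": 0,"wy": 0,"wz": 0.027,"claw": 0.73},{"tx": 0.72,"ty": -0.53,"tz": -0.4,"wx": 0,"wy": 0,"wz": 0.027,"claw": 0.73},{"tx": 0.72,"ty": -0.53,"tz": -0.6,"wx": 0,"wy": 0,"wz": 0.027,"claw": 0.73},{"tx": 0.72,"ty": -0.53,"tz": -0.8,"wx": 0,"wy": 0,"wz": 0.027,"claw": 0.73},{"tx": 0.72,"ty": -0.53,"tz": -0.8,"wx": 0,"wy": 0,"wz": 0.027,"claw": 0.73},{"tx": 0.72,"ty": -0.53,"tz": -0.8,"wx": 0,"wy": 0,"wz": 0.027,"claw": 0.73},{"tx": 0.72,"ty": -0.53,"tz": -0.6,"wx": 0,"wy": 0,"wz": 0.027,"claw": 0.73}]'

```text
clock: 1.7
tool_pos: [0.5923, 0.3161, 0.1246]
eef_rot: [-0.024, 1.0, -0.001, -0.001]
contact_force: [0.7, 0.1, -0.3]
opening: 0.866
finger_force: 0.0
```

```bash
python3 - <<'E'
from h import *
s=vision.snapshot('wrist'); np.savez('w1.npz',**s); cv2.imwrite('pics/w1.png',s['image'])
print(r.get_state()['tool_pos'],s['cam_to_world'].round(3))
h=cv2.cvtColor(s['image'],cv2.COLOR_BGR2HSV); C=cloud(s)
y,x=np.where((h[...,0]>18)&(h[...,0]<32)&(h[...,1]>110)); P=C[y,x]; k=P[:,2]>.022; print('tray wall',np.nanmin(P[k],0),np.nanmax(P[k],0))
m=((h[...,1]<90)&(h[...,2]>120)&(C[...,2]<.02)&(np.hypot(C[...,0]-.592,C[...,1]-.316)<.045)).astype(np.uint8)
m=cv2.morphologyEx(m,cv2.MORPH_OPEN,np.ones((5,5)))
v,u=np.where(m); P=onz(s,np.c_[u,v],.008); print(len(u),u.mean(),v.mean(),P.mean(0),np.ptp(P,axis=0))
E
```

```text
[0.59605542 0.30979657 0.12156018] [[-0.048 -0.947 -0.319  0.508]
 [ 0.999 -0.046 -0.015  0.312]
 [-0.    -0.319  0.948  0.261]
 [ 0.     0.     0.     1.   ]]
tray wall [0.46090453 0.1227219  0.02200604] [0.67486558 0.40838404 0.21549957]
4049 256.5208693504569 180.72857495677945 [0.58714852 0.31580596 0.008     ] [0.06138998 0.06195902 0.        ]
```

View pics/w1.png

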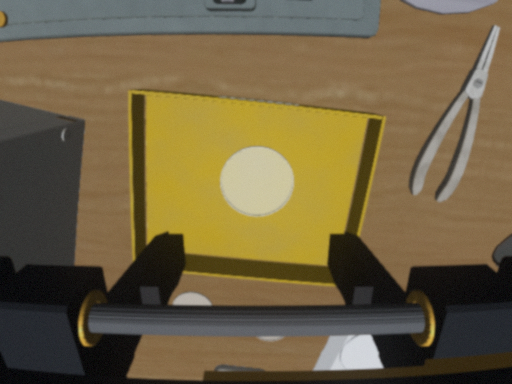

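The picture shows the lens whole at (257,181), between the fingers' sides and well clear of the tray walls. I'll descend partway, let the arm settle and measure again.

drive_tool --targets '[{"tx": 0,"ty": 0,"tz": -0.5,"wx": 0,"wy": 0,"wz": 0,"claw": 0.73},{"tx": 0,"ty": 0,"tz": -0.5,"wx": 0,"wy": 0,"wz": 0,"claw": 0.73},{"tx": 0,"ty": 0,"tz": -0.5,"wx": 0,"wy": 0,"wz": 0,"claw": 0.73},{"tx": 0,"ty": 0,"tz": -0.3,"wx": 0,"wy": 0,"wz": 0,"claw": 0.73},{"tx": 0,"ty": 0,"tz": 0,"wx": 0,"wy": 0,"wz": 0,"claw": 0.73},{"tx": 0,"ty": 0,"tz": 0,"wx": 0,"wy": 0,"wz": 0,"claw": 0.73},{"tx": 0,"ty": 0,"tz": 0,"wx": 0,"wy": 0,"wz": 0,"claw": 0.73},{"tx": 0,"ty": 0,"tz": 0,"wx": 0,"wy": 0,"wz": 0,"claw": 0.73}]'

```text
clock: 2.55
tool_pos: [0.5928, 0.3178, 0.0736]
eef_rot: [-0.023, 1.0, 0.0, 0.001]
contact_force: [-0.2, -0.3, -0.7]
opening: 0.863
finger_force: 0.0
```

```bash
python3 - <<'E'
from h import *
s=vision.snapshot('wrist'); 
print(r.get_state()['tool_pos'],r.get_state()['eef_rot'])
h=cv2.cvtColor(s['image'],cv2.COLOR_BGR2HSV); C=cloud(s)
m=((h[...,1]<90)&(h[...,2]>120)&(C[...,2]<.02)&(np.hypot(C[...,0]-.592,C[...,1]-.316)<.045)).astype(np.uint8)
m=cv2.morphologyEx(m,cv2.MORPH_OPEN,np.ones((5,5)))
v,u=np.where(m); P=onz(s,np.c_[u,v],.008); print(len(u),u.mean(),v.mean(),P.mean(0),np.ptp(P,axis=0))
E
```

```text
[0.59269479 0.31773131 0.07347442] [-2.32799168e-02  9.99728776e-01  3.54777822e-04  5.42759751e-04]
5912 254.03332205683355 201.50084573748308 [0.58698715 0.31585439 0.008     ] [0.06191627 0.06118447 0.        ]
```

drive_tool --targets '[{"tx": -0.15,"ty": -0.06,"tz": -0.4,"wx": 0,"wy": 0,"wz": 0,"claw": 0.73},{"tx": 0,"ty": 0,"tz": -0.4,"wx": 0,"wy": 0,"wz": 0,"claw": 0.73},{"tx": 0,"ty": 0,"tz": -0.4,"wx": 0,"wy": 0,"wz": 0,"claw": 0.73},{"tx": 0,"ty": 0,"tz": -0.4,"wx": 0,"wy": 0,"wz": 0,"claw": 0.73},{"tx": 0,"ty": 0,"tz": -0.25,"wx": 0,"wy": 0,"wz": 0,"claw": 0.73},{"tx": 0,"ty": 0,"tz": -0.16,"wx": 0,"wy": 0,"wz": 0,"claw": 0.73},{"tx": 0,"ty": 0,"tz": -0.05,"wx": 0,"wy": 0,"wz": 0,"claw": 0.73},{"tx": 0,"ty": 0,"tz": 0,"wx": 0,"wy": 0,"wz": 0,"claw": 0.73}]'

```text
clock: 3.4
tool_pos: [0.588, 0.3158, 0.0112]
eef_rot: [-0.023, 1.0, 0.0, 0.0]
contact_force: [0.6, 0.3, 0.5]
opening: 0.863
finger_force: 0.0
```

drive_tool --targets '[{"tx": 0,"ty": 0,"tz": 0,"wx": 0,"wy": 0,"wz": 0,"claw": 0.4},{"tx": 0,"ty": 0,"tz": 0,"wx": 0,"wy": 0,"wz": 0,"claw": 0.2},{"tx": 0,"ty": 0,"tz": 0,"wx": 0,"wy": 0,"wz": 0,"claw": 0.2},{"tx": 0,"ty": 0,"tz": 0,"wx": 0,"wy": 0,"wz": 0,"claw": 0.2},{"tx": 0,"ty": 0,"tz": 0,"wx": 0,"wy": 0,"wz": 0,"claw": 0.2},{"tx": 0,"ty": 0,"tz": 0,"wx": 0,"wy": 0,"wz": 0,"claw": 0.2},{"tx": 0,"ty": 0,"tz": 0,"wx": 0,"wy": 0,"wz": 0,"claw": 0.2},{"tx": 0,"ty": 0,"tz": 0,"wx": 0,"wy": 0,"wz": 0,"claw": 0.2}]' --force 6

```text
clock: 4.2
tool_pos: [0.5881, 0.3157, 0.0111]
eef_rot: [-0.023, 1.0, 0.0, 0.0]
contact_force: [1.1, -0.4, 1.3]
opening: 0.694
finger_force: 6.5
```

drive_tool --targets '[{"tx": 0,"ty": 0,"tz": 0.3,"wx": 0,"wy": 0,"wz": 0,"claw": 0.2},{"tx": 0,"ty": 0,"tz": 0.6,"wx": 0,"wy": 0,"wz": 0,"claw": 0.2},{"tx": 0,"ty": 0,"tz": 0.9,"wx": 0,"wy": 0,"wz": 0,"claw": 0.2},{"tx": 0,"ty": 0,"tz": 0.9,"wx": 0,"wy": 0,"wz": 0,"claw": 0.2},{"tx": 0,"ty": 0,"tz": 0.9,"wx": 0,"wy": 0,"wz": 0,"claw": 0.2},{"tx": 0,"ty": 0,"tz": 0.9,"wx": 0,"wy": 0,"wz": 0,"claw": 0.2},{"tx": 0,"ty": 0,"tz": 0.7,"wx": 0,"wy": 0,"wz": 0,"claw": 0.2},{"tx": 0,"ty": 0,"tz": 0.4,"wx": 0,"wy": 0,"wz": 0,"claw": 0.2}]'

```text
clock: 5.0
tool_pos: [0.5884, 0.3164, 0.1824]
eef_rot: [-0.023, 1.0, 0.001, 0.002]
contact_force: [-0.6, 0.2, -0.5]
opening: 0.694
finger_force: 6.0
```

drive_tool --targets '[{"tx": -0.4,"ty": 0.17,"tz": 0,"wx": 0,"wy": 0,"wz": 0,"claw": 0.2},{"tx": -0.7,"ty": 0.3,"tz": 0,"wx": 0,"wy": 0,"wz": 0,"claw": 0.2},{"tx": -0.9,"ty": 0.38,"tz": 0,"wx": 0,"wy": 0,"wz": 0,"claw": 0.2},{"tx": -0.9,"ty": 0.38,"tz": 0,"wx": 0,"wy": 0,"wz": 0,"claw": 0.2},{"tx": -0.9,"ty": 0.38,"tz": 0,"wx": 0,"wy": 0,"wz": 0,"claw": 0.2},{"tx": -0.7,"ty": 0.3,"tz": 0,"wx": 0,"wy": 0,"wz": 0,"claw": 0.2},{"tx": -0.4,"ty": 0.17,"tz": 0,"wx": 0,"wy": 0,"wz": 0,"claw": 0.2},{"tx": -0.17,"ty": 0.06,"tz": 0,"wx": 0,"wy": 0,"wz": 0,"claw": 0.2}]'

```text
clock: 5.8
tool_pos: [0.4335, 0.3804, 0.1785]
eef_rot: [-0.025, 1.0, -0.0, -0.001]
contact_force: [0.7, 0.5, -0.9]
opening: 0.689
finger_force: 6.0
```

```bash
python3 - <<'E'
from h import *
s=vision.snapshot('wrist'); t=vision.snapshot('top'); S=r.get_state(); print(S['tool_pos'],S['eef_rot'],S['opening'],S['finger_force'])
a=s['image']; b=cv2.resize(t['image'][225:275,130:240],(512,233),interpolation=cv2.INTER_CUBIC); cv2.imwrite('pics/w2.png',np.vstack([a,b])[:600])
C=cloud(s); Z=C[...,2]; m=(Z>.126)&(Z<.142)&(np.hypot(C[...,0]-.436,C[...,1]-.38)<.06); print(m.sum(),np.nanmin(C[m],0),np.nanmax(C[m],0),np.nanmedian(C[m],0))
E
```

```text
[0.43522643 0.37976634 0.1786268 ] [-2.36668142e-02  9.99719816e-01 -3.38495239e-04 -2.40319078e-04] 0.6883217400889562 5.999995534366462
5142 [0.39290436 0.33898218 0.12916773] [0.44579673 0.42206755 0.13487282] [0.41258088 0.37972546 0.13274812]
```

View pics/w2.png

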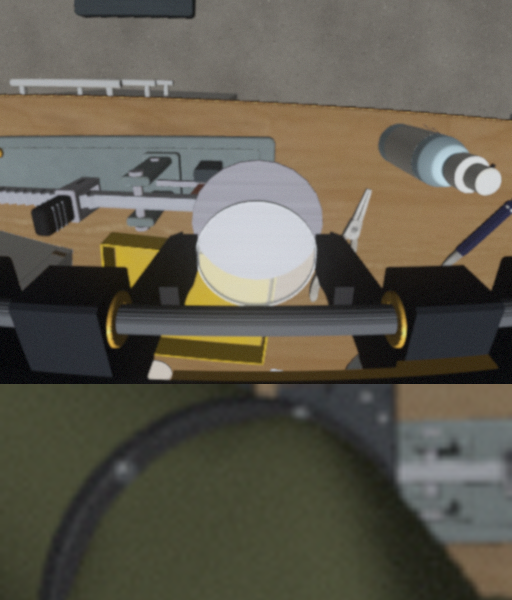

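The lens is held flat between the fingers at (257,250) and is centred over the pan. I'll lower it slowly; the pan rides down with it.

drive_tool --targets '[{"tx": 0,"ty": 0,"tz": -0.3,"wx": 0,"wy": 0,"wz": 0,"claw": 0.2},{"tx": 0,"ty": 0,"tz": -0.3,"wx": 0,"wy": 0,"wz": 0,"claw": 0.2},{"tx": 0,"ty": 0,"tz": -0.2,"wx": 0,"wy": 0,"wz": 0,"claw": 0.2},{"tx": 0,"ty": 0,"tz": -0.1,"wx": 0,"wy": 0,"wz": 0,"claw": 0.2},{"tx": 0,"ty": 0,"tz": -0.06,"wx": 0,"wy": 0,"wz": 0,"claw": 0.2},{"tx": 0,"ty": 0,"tz": -0.06,"wx": 0,"wy": 0,"wz": 0,"claw": 0.2},{"tx": 0,"ty": 0,"tz": -0.06,"wx": 0,"wy": 0,"wz": 0,"claw": 0.2},{"tx": 0,"ty": 0,"tz": -0.06,"wx": 0,"wy": 0,"wz": 0,"claw": 0.2}]'

```text
clock: 6.7
tool_pos: [0.4358, 0.38, 0.1448]
eef_rot: [-0.023, 1.0, 0.0, 0.0]
contact_force: [0.3, -0.1, -0.3]
opening: 0.689
finger_force: 6.0
```

drive_tool --targets '[{"tx": 0,"ty": 0,"tz": -0.06,"wx": 0,"wy": 0,"wz": 0,"claw": 0.2},{"tx": 0,"ty": 0,"tz": -0.06,"wx": 0,"wy": 0,"wz": 0,"claw": 0.2},{"tx": 0,"ty": 0,"tz": -0.06,"wx": 0,"wy": 0,"wz": 0,"claw": 0.2},{"tx": 0,"ty": 0,"tz": -0.06,"wx": 0,"wy": 0,"wz": 0,"claw": 0.2},{"tx": 0,"ty": 0,"tz": -0.06,"wx": 0,"wy": 0,"wz": 0,"claw": 0.2},{"tx": 0,"ty": 0,"tz": -0.04,"wx": 0,"wy": 0,"wz": 0,"claw": 0.2},{"tx": 0,"ty": 0,"tz": 0,"wx": 0,"wy": 0,"wz": 0,"claw": 0.2},{"tx": 0,"ty": 0,"tz": 0,"wx": 0,"wy": 0,"wz": 0,"claw": 0.2}]'

```text
clock: 7.5
tool_pos: [0.4357, 0.3798, 0.1345]
eef_rot: [-0.023, 1.0, -0.0, -0.0]
contact_force: [-1.6, -0.6, -0.4]
opening: 0.691
finger_force: 6.0
```

```bash
python3 - <<'E'
from h import *
s=vision.snapshot('wrist'); S=r.get_state(); print(S['tool_pos'],S['contact_force'])
C=cloud(s); Z=C[...,2]; m=(Z>.11)&(Z<.142)&(C[...,0]<.402)&(np.hypot(C[...,0]-.436,C[...,1]-.38)<.06); print('pan z',m.sum(),np.nanmedian(C[m],0))
b=(np.abs(C[...,0]-(.4496-.04*C[...,1]))<.004)&(C[...,1]<.22)&(C[...,1]>.1)&(Z>.08)&(Z<.125); print('beam slope',b.sum(),np.polyfit(C[b][:,1],C[b][:,2],1) if b.sum()>20 else '')
E
```

```text
[0.43568808 0.37981796 0.13455315] [-0.25958314  0.12126056 -0.20625598]
pan z 1319 [0.39838692 0.38079188 0.12431659]
beam slope 32 [0.01377524 0.09872367]
```

drive_tool --targets '[{"tx": 0,"ty": 0,"tz": -0.04,"wx": 0,"wy": 0,"wz": 0,"claw": 0.2},{"tx": 0,"ty": 0,"tz": -0.03,"wx": 0,"wy": 0,"wz": 0,"claw": 0.2},{"tx": 0,"ty": 0,"tz": 0,"wx": 0,"wy": 0,"wz": 0,"claw": 0.2},{"tx": 0,"ty": 0,"tz": 0,"wx": 0,"wy": 0,"wz": 0,"claw": 0.41},{"tx": 0,"ty": 0,"tz": 0,"wx": 0,"wy": 0,"wz": 0,"claw": 0.45},{"tx": 0,"ty": 0,"tz": 0,"wx": 0,"wy": 0,"wz": 0,"claw": 0.55},{"tx": 0,"ty": 0,"tz": 0,"wx": 0,"wy": 0,"wz": 0,"claw": 0.7},{"tx": 0,"ty": 0,"tz": 0,"wx": 0,"wy": 0,"wz": 0,"claw": 0.7}]'

```text
clock: 8.35
tool_pos: [0.4357, 0.3799, 0.1325]
eef_rot: [-0.023, 1.0, 0.0, -0.0]
contact_force: [-0.0, 0.3, -0.1]
opening: 0.847
finger_force: 0.0
```

drive_tool --targets '[{"tx": 0,"ty": 0,"tz": 0.1,"wx": 0,"wy": 0,"wz": 0,"claw": 0.7},{"tx": 0,"ty": 0,"tz": 0.3,"wx": 0,"wy": 0,"wz": 0,"claw": 0.7},{"tx": 0,"ty": 0,"tz": 0.4,"wx": 0,"wy": 0,"wz": 0,"claw": 0.7},{"tx": 0,"ty": 0,"tz": 0.4,"wx": 0,"wy": 0,"wz": 0,"claw": 0.7},{"tx": 0,"ty": 0,"tz": 0.4,"wx": 0,"wy": 0,"wz": 0,"claw": 0.7},{"tx": 0,"ty": 0,"tz": 0.3,"wx": 0,"wy": 0,"wz": 0,"claw": 0.7},{"tx": 0,"ty": 0,"tz": 0.1,"wx": 0,"wy": 0,"wz": 0,"claw": 0.7},{"tx": 0,"ty": 0,"tz": 0,"wx": 0,"wy": 0,"wz": 0,"claw": 0.7}]'

```text
clock: 9.15
tool_pos: [0.4359, 0.38, 0.193]
eef_rot: [-0.023, 1.0, 0.0, 0.0]
contact_force: [-0.1, 1.2, -0.7]
opening: 0.85
finger_force: 0.0
```

```bash
python3 - <<'E'
from h import *
s=vision.snapshot('wrist'); S=r.get_state(); print(S['tool_pos'],S['contact_force'],S['opening']); np.savez('w3.npz',**s)
cv2.imwrite('pics/w3.png',s['image'])
C=cloud(s); Z=C[...,2]; m=(Z>.11)&(Z<.142)&(C[...,0]<.402)&(np.hypot(C[...,0]-.436,C[...,1]-.38)<.06); print('pan z',m.sum(),np.nanmedian(C[m],0))
b=(np.abs(C[...,0]-(.4496-.04*C[...,1]))<.008)&(C[...,1]<.225)&(C[...,1]>.05)&(Z>.08)&(Z<.125); print('beam slope',b.sum(),np.polyfit(C[b][:,1],C[b][:,2],1) if b.sum()>20 else '')
t=(Z>.125)&(Z<.16)&(C[...,1]<.28)&(C[...,1]>.15)&(C[...,0]>.42)&(C[...,0]<.47); print('tab',t.sum(),np.nanmean(C[t],0),np.nanmin(C[t],0),np.nanmax(C[t],0))
E
```

```text
[0.43569629 0.37976169 0.19251139] [ 0.38990765  0.76065741 -0.52592687] 0.8519204918301981
pan z 704 [0.39848893 0.38073827 0.12013811]
beam slope 969 [-0.06265125  0.11803252]
tab 921 [0.43735663 0.24895476 0.1393336 ] [0.42863838 0.238324   0.12519753] [0.44855897 0.25346109 0.14724329]
```

View pics/w3.png

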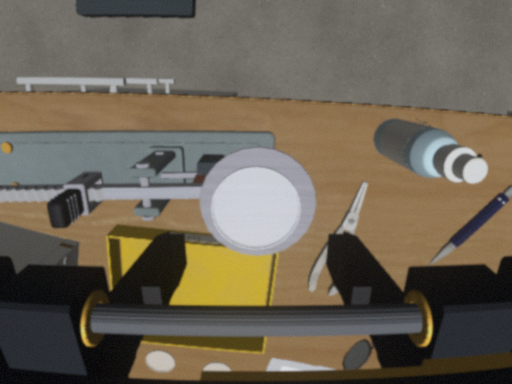

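The lens lies centred on the pan at (257,205) with the pan at its low stop (beam +0.07). The poise tab at (68,205) is in notch 0.008. Next I'll pinch the tab.

drive_tool --targets '[{"tx": 0.11,"ty": -0.5,"tz": 0,"wx": 0,"wy": 0,"wz": 0,"claw": -0.18},{"tx": 0,"ty": -0.9,"tz": 0,"wx": 0,"wy": 0,"wz": 0,"claw": -0.18},{"tx": 0,"ty": -0.9,"tz": 0,"wx": 0,"wy": 0,"wz": 0,"claw": -0.18},{"tx": 0,"ty": -0.9,"tz": 0,"wx": 0,"wy": 0,"wz": 0,"claw": -0.18},{"tx": 0,"ty": -0.7,"tz": 0,"wx": 0,"wy": 0,"wz": 0,"claw": -0.18},{"tx": 0,"ty": -0.4,"tz": 0,"wx": 0,"wy": 0,"wz": 0,"claw": -0.18},{"tx": 0,"ty": -0.18,"tz": 0,"wx": 0,"wy": 0,"wz": 0,"claw": -0.18},{"tx": 0,"ty": 0,"tz": 0,"wx": 0,"wy": 0,"wz": 0,"claw": -0.18}]'

```text
clock: 10.0
tool_pos: [0.4391, 0.245, 0.1923]
eef_rot: [-0.023, 1.0, -0.0, -0.0]
contact_force: [0.1, -0.4, -0.1]
opening: 0.407
finger_force: 0.0
```

```bash
cat > look.py <<'E'
from h import *
def look(name=None):
    s=vision.snapshot('wrist'); S=r.get_state(); print(S['clock'],S['tool_pos'],S['eef_rot'],S['opening'])
    if name: cv2.imwrite('pics/%s.png'%name,s['image'])
    C=cloud(s); Z=C[...,2]
    t=(Z>.125)&(Z<.16)&(C[...,1]<.28)&(C[...,1]>.1)&(C[...,0]>.42)&(C[...,0]<.465)&(s['image'].max(2)<70); 
    if t.sum(): print('tab',t.sum(),np.nanmedian(C[t],0),np.nanmin(C[t],0),np.nanmax(C[t],0))
    b=(np.abs(C[...,0]-(.4496-.04*C[...,1]))<.008)&(C[...,1]<.225)&(C[...,1]>.05)&(Z>.08)&(Z<.125)
    if b.sum()>20: print('beam slope',b.sum(),np.polyfit(C[b][:,1],C[b][:,2],1))
    return s,C
E
python3 -c "
from look import *
look('w4')"
```

```text
10.05 [0.43909549 0.24605529 0.19241939] [-2.34369162e-02  9.99725214e-01  4.52067108e-04  4.60606361e-05] 0.4110082630616693
tab 558 [0.43549566 0.24607113 0.14498203] [0.42897851 0.24007995 0.12506622] [0.44843112 0.25145337 0.14752027]
beam slope 3464 [-0.0210304   0.11099166]
```

View pics/w4.png

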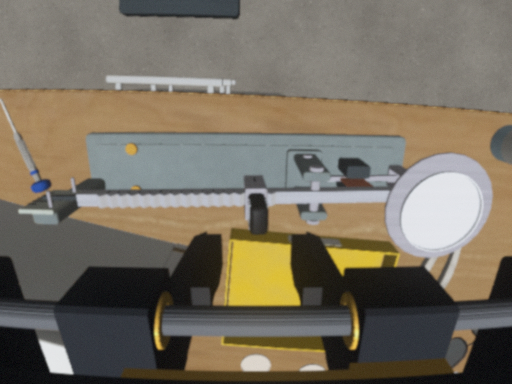

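The tab at (258,210) is centred between the fingers in y (0.246), and the lens is still centred on the pan at (440,212). Descend and pinch.

drive_tool --targets '[{"tx": 0,"ty": 0,"tz": -0.3,"wx": 0,"wy": 0,"wz": 0,"claw": -0.18},{"tx": 0,"ty": 0,"tz": -0.5,"wx": 0,"wy": 0,"wz": 0,"claw": -0.18},{"tx": 0,"ty": 0,"tz": -0.5,"wx": 0,"wy": 0,"wz": 0,"claw": -0.18},{"tx": 0,"ty": 0,"tz": -0.35,"wx": 0,"wy": 0,"wz": 0,"claw": -0.18},{"tx": 0,"ty": 0,"tz": -0.2,"wx": 0,"wy": 0,"wz": 0,"claw": -0.3},{"tx": 0,"ty": 0,"tz": -0.1,"wx": 0,"wy": 0,"wz": 0,"claw": -0.45},{"tx": 0,"ty": 0,"tz": 0,"wx": 0,"wy": 0,"wz": 0,"claw": -0.55},{"tx": 0,"ty": 0,"tz": 0,"wx": 0,"wy": 0,"wz": 0,"claw": -0.62}]' --force 4

```text
clock: 10.85
tool_pos: [0.4392, 0.2457, 0.1343]
eef_rot: [-0.023, 1.0, 0.0, 0.0]
contact_force: [-0.7, -0.9, -0.1]
opening: 0.188
finger_force: 0.0
```

drive_tool --targets '[{"tx": 0,"ty": 0,"tz": 0,"wx": 0,"wy": 0,"wz": 0,"claw": -0.66},{"tx": 0,"ty": 0,"tz": 0,"wx": 0,"wy": 0,"wz": 0,"claw": -0.7},{"tx": 0,"ty": 0,"tz": 0,"wx": 0,"wy": 0,"wz": 0,"claw": -0.74},{"tx": 0,"ty": 0,"tz": 0,"wx": 0,"wy": 0,"wz": 0,"claw": -0.8},{"tx": 0,"ty": 0,"tz": 0,"wx": 0,"wy": 0,"wz": 0,"claw": -0.9},{"tx": 0,"ty": 0,"tz": 0,"wx": 0,"wy": 0,"wz": 0,"claw": -0.9},{"tx": 0,"ty": 0,"tz": 0,"wx": 0,"wy": 0,"wz": 0,"claw": -0.9},{"tx": 0,"ty": 0,"tz": 0,"wx": 0,"wy": 0,"wz": 0,"claw": -0.9}]' --force 4

```text
clock: 11.65
tool_pos: [0.4392, 0.2455, 0.134]
eef_rot: [-0.023, 1.0, 0.0, 0.0]
contact_force: [1.6, -0.6, -1.1]
opening: 0.143
finger_force: 3.9
```

drive_tool --targets '[{"tx": 0.004,"ty": -0.09,"tz": 0.006,"wx": 0,"wy": 0,"wz": 0,"claw": -0.9},{"tx": 0.004,"ty": -0.09,"tz": 0.006,"wx": 0,"wy": 0,"wz": 0,"claw": -0.9},{"tx": 0.004,"ty": -0.09,"tz": 0.006,"wx": 0,"wy": 0,"wz": 0,"claw": -0.9},{"tx": 0.004,"ty": -0.09,"tz": 0.006,"wx": 0,"wy": 0,"wz": 0,"claw": -0.9},{"tx": 0.004,"ty": -0.09,"tz": 0.006,"wx": 0,"wy": 0,"wz": 0,"claw": -0.9},{"tx": 0.004,"ty": -0.09,"tz": 0.006,"wx": 0,"wy": 0,"wz": 0,"claw": -0.9},{"tx": 0.004,"ty": -0.09,"tz": 0.006,"wx": 0,"wy": 0,"wz": 0,"claw": -0.9},{"tx": 0.004,"ty": -0.09,"tz": 0.006,"wx": 0,"wy": 0,"wz": 0,"claw": -0.9}]' --force 7

```text
clock: 12.45
tool_pos: [0.4399, 0.2255, 0.1354]
eef_rot: [-0.024, 1.0, 0.002, 0.0]
contact_force: [1.0, 2.2, -2.4]
opening: 0.149
finger_force: 7.2
```

drive_tool --targets '[{"tx": 0.004,"ty": -0.09,"tz": 0.006,"wx": 0,"wy": 0,"wz": 0,"claw": -0.9},{"tx": 0.004,"ty": -0.09,"tz": 0.006,"wx": 0,"wy": 0,"wz": 0,"claw": -0.9},{"tx": 0.004,"ty": -0.09,"tz": 0.006,"wx": 0,"wy": 0,"wz": 0,"claw": -0.9},{"tx": 0.004,"ty": -0.09,"tz": 0.006,"wx": 0,"wy": 0,"wz": 0,"claw": -0.9},{"tx": 0.004,"ty": -0.09,"tz": 0.006,"wx": 0,"wy": 0,"wz": 0,"claw": -0.9},{"tx": 0.004,"ty": -0.09,"tz": 0.006,"wx": 0,"wy": 0,"wz": 0,"claw": -0.9},{"tx": 0.004,"ty": -0.09,"tz": 0.006,"wx": 0,"wy": 0,"wz": 0,"claw": -0.9},{"tx": 0.004,"ty": -0.09,"tz": 0.006,"wx": 0,"wy": 0,"wz": 0,"claw": -0.9}]'

```text
clock: 13.25
tool_pos: [0.4408, 0.2033, 0.1369]
eef_rot: [-0.024, 1.0, 0.001, 0.0]
contact_force: [-1.1, 7.5, -5.3]
opening: 0.14
finger_force: 7.2
```

drive_tool --targets '[{"tx": 0.004,"ty": -0.1,"tz": 0.006,"wx": 0,"wy": 0,"wz": 0,"claw": -0.9},{"tx": 0.004,"ty": -0.1,"tz": 0.006,"wx": 0,"wy": 0,"wz": 0,"claw": -0.9},{"tx": 0.004,"ty": -0.1,"tz": 0.006,"wx": 0,"wy": 0,"wz": 0,"claw": -0.9},{"tx": 0.004,"ty": -0.1,"tz": 0.006,"wx": 0,"wy": 0,"wz": 0,"claw": -0.9},{"tx": 0.004,"ty": -0.1,"tz": 0.006,"wx": 0,"wy": 0,"wz": 0,"claw": -0.9},{"tx": 0.004,"ty": -0.1,"tz": 0.006,"wx": 0,"wy": 0,"wz": 0,"claw": -0.9},{"tx": 0.004,"ty": -0.09,"tz": 0.006,"wx": 0,"wy": 0,"wz": 0,"claw": -0.9},{"tx": 0,"ty": 0,"tz": 0,"wx": 0,"wy": 0,"wz": 0,"claw": -0.9}]'

```text
clock: 14.05
tool_pos: [0.4415, 0.1808, 0.1381]
eef_rot: [-0.023, 1.0, -0.0, -0.0]
contact_force: [-0.8, 1.5, -2.3]
opening: 0.14
finger_force: 7.1
```

drive_tool --targets '[{"tx": 0,"ty": 0,"tz": 0,"wx": 0,"wy": 0,"wz": 0,"claw": -0.6},{"tx": 0,"ty": 0,"tz": 0,"wx": 0,"wy": 0,"wz": 0,"claw": -0.4},{"tx": 0,"ty": 0,"tz": 0,"wx": 0,"wy": 0,"wz": 0,"claw": -0.18},{"tx": 0,"ty": 0,"tz": 0.2,"wx": 0,"wy": 0,"wz": 0,"claw": -0.18},{"tx": 0,"ty": 0,"tz": 0.4,"wx": 0,"wy": 0,"wz": 0,"claw": -0.18},{"tx": 0,"ty": 0,"tz": 0.6,"wx": 0,"wy": 0,"wz": 0,"claw": -0.18},{"tx": 0,"ty": 0,"tz": 0.5,"wx": 0,"wy": 0,"wz": 0,"claw": -0.18},{"tx": 0,"ty": 0,"tz": 0.2,"wx": 0,"wy": 0,"wz": 0,"claw": -0.18}]'

```text
clock: 14.85
tool_pos: [0.4423, 0.1817, 0.1966]
eef_rot: [-0.023, 1.0, 0.0, 0.001]
contact_force: [0.3, -0.3, -0.4]
opening: 0.413
finger_force: 0.0
```

drive_tool --targets '[{"tx": 0,"ty": 0,"tz": 0,"wx": 0,"wy": 0,"wz": 0,"claw": -0.18},{"tx": 0,"ty": 0,"tz": 0,"wx": 0,"wy": 0,"wz": 0,"claw": -0.18},{"tx": 0,"ty": 0,"tz": 0,"wx": 0,"wy": 0,"wz": 0,"claw": -0.18},{"tx": 0,"ty": 0,"tz": 0,"wx": 0,"wy": 0,"wz": 0,"claw": -0.18},{"tx": 0,"ty": 0,"tz": 0,"wx": 0,"wy": 0,"wz": 0,"claw": -0.18},{"tx": 0,"ty": 0,"tz": 0,"wx": 0,"wy": 0,"wz": 0,"claw": -0.18},{"tx": 0,"ty": 0,"tz": 0,"wx": 0,"wy": 0,"wz": 0,"claw": -0.18},{"tx": 0,"ty": 0,"tz": 0,"wx": 0,"wy": 0,"wz": 0,"claw": -0.18}]'

```text
clock: 15.65
tool_pos: [0.4417, 0.1816, 0.195]
eef_rot: [-0.023, 1.0, 0.0, -0.0]
contact_force: [-0.2, -0.6, 0.5]
opening: 0.411
finger_force: 0.0
```

```bash
python3 - <<'E'
from look import *
s,C=look('w5')
Z=C[...,2]; m=(Z>.11)&(Z<.142)&(C[...,0]<.402)&(np.hypot(C[...,0]-.436,C[...,1]-.38)<.045); print('pan z',m.sum(),np.nanmedian(C[m],0))
# beam height per y
for y in np.arange(.07,.28,.02):
    b=(np.abs(C[...,0]-(.4496-.04*y))<.004)&(abs(C[...,1]-y)<.005)&(Z>.06)&(Z<.16); print(round(y,2),b.sum(),np.nanmedian(Z[b]) if b.any() else '')
E
```

```text
15.7 [0.44176618 0.18155744 0.19506705] [-2.32803087e-02  9.99728976e-01  3.57608733e-05 -1.12259140e-05] 0.4104144492212185
tab 465 [0.4372889  0.17988784 0.1429629 ] [0.43127618 0.17427656 0.12511475] [0.44972208 0.18473291 0.14537269]
beam slope 3191 [-0.01461107  0.10369574]
pan z 62 [0.40012542 0.36010149 0.12524275]
0.07 3 0.10753985432139013
0.09 112 0.09784521367210769
0.11 98 0.10119696048895041
0.13 121 0.10337650614933183
0.15 121 0.10277561564780938
0.17 110 0.104184234041025
0.19 114 0.1035030322423767
0.21 127 0.10242377609172362
0.23 117 0.1018358707717035
0.25 127 0.10223667030854017
0.27 114 0.09973316005035114
```

View pics/w5.png

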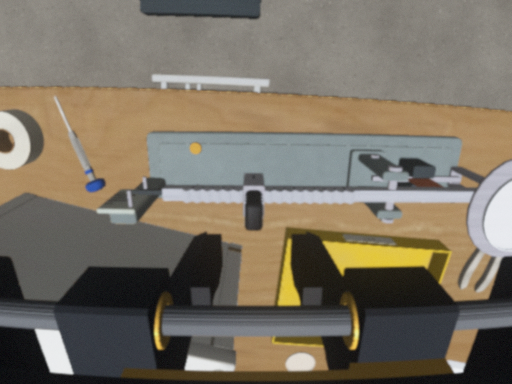

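The tab at (254,207) is now in notch 0.072 and the beam is off its stops, so it is near balance. I'll measure the swing more carefully.

```bash
cat > ang.py <<'E'
from h import *
def ang(s):
    C=cloud(s); Z=C[...,2]; v=np.abs(C[...,0]-(.4496-.04*C[...,1]))<.0035
    out=[]
    b=v&(C[...,1]>.095)&(C[...,1]<.225)&(Z>.085)&(Z<.118); x=C[b]
    for _ in range(3):
        p=np.polyfit(x[:,1],x[:,2],1); x=x[abs(np.polyval(p,x[:,1])-x[:,2])<.005]
    return len(x),p.round(4),'theta',-p[0].round(4),'z at pivot',np.polyval(p,.29).round(4),'theta via pivot', round((np.polyval(p,.15)-np.polyval(p,.29))/.14,4)
E
python3 - <<'E'
from ang import *
for n in ['w3','top']: print(n,ang(dict(np.load(n+'.npz'))))
s=[vision.snapshot(n) for n in ('wrist','scene','top')]
for q in s: print(ang(q))
C=cloud(s[1]); 
W=s[0]['image'][160:250,60:180]; S=s[1]['image'][235:290,215:270]
cv2.imwrite('pics/sight1.png',np.hstack([cv2.resize(W,(400,300),interpolation=cv2.INTER_CUBIC),cv2.resize(S,(400,300),interpolation=cv2.INTER_CUBIC)]))
E
```

```text
w3 (465, array([-0.0693,  0.1215]), 'theta', np.float64(0.0693), 'z at pivot', np.float64(0.1014), 'theta via pivot', np.float64(0.0693))
top (125, array([0.0867, 0.0803]), 'theta', np.float64(-0.0867), 'z at pivot', np.float64(0.1055), 'theta via pivot', np.float64(-0.0867))
(1131, array([0.0132, 0.1002]), 'theta', np.float64(-0.0132), 'z at pivot', np.float64(0.104), 'theta via pivot', np.float64(-0.0132))
(78, array([0.0163, 0.1002]), 'theta', np.float64(-0.0163), 'z at pivot', np.float64(0.105), 'theta via pivot', np.float64(-0.0163))Traceback (most recent call last):
  File "<stdin>", line 4, in <module>
  File "ang.py", line 7, in ang
    p=np.polyfit(x[:,1],x[:,2],1); x=x[abs(np.polyval(p,x[:,1])-x[:,2])<.005]
    raise TypeError("expected non-empty vector for x")
TypeError: expected non-empty vector for x
```

drive_tool --targets '[{"tx": -0.06,"ty": -0.3,"tz": 0,"wx": 0,"wy": -0.04,"wz": 0,"claw": -0.18},{"tx": -0.08,"ty": -0.6,"tz": 0,"wx": 0,"wy": -0.06,"wz": 0,"claw": -0.18},{"tx": -0.08,"ty": -0.7,"tz": 0,"wx": 0,"wy": -0.06,"wz": 0,"claw": -0.18},{"tx": -0.08,"ty": -0.6,"tz": 0,"wx": 0,"wy": -0.05,"wz": 0,"claw": -0.18},{"tx": -0.08,"ty": -0.5,"tz": 0,"wx": 0,"wy": -0.04,"wz": 0,"claw": -0.18},{"tx": -0.08,"ty": -0.3,"tz": 0,"wx": 0,"wy": 0,"wz": 0,"claw": -0.18},{"tx": 0,"ty": 0,"tz": 0,"wx": 0,"wy": 0,"wz": 0,"claw": -0.18},{"tx": 0,"ty": 0,"tz": 0,"wx": 0,"wy": 0,"wz": 0,"claw": -0.18}]'

```text
clock: 16.65
tool_pos: [0.4332, 0.0997, 0.1968]
eef_rot: [-0.023, 0.992, -0.005, 0.121]
contact_force: [0.1, -0.3, 0.6]
opening: 0.411
finger_force: 0.0
```

```bash
python3 - <<'E'
from ang import *
s=vision.snapshot('wrist'); S=r.get_state(); np.savez('w6.npz',**s); print(S['clock'],S['tool_pos'],s['cam_to_world'][:3,3],s['cam_to_world'][:3,2],ang(s))
T=s['cam_to_world']; p=np.linalg.inv(T)@np.array([.4530,.0745,.095,1]); q=cv2.projectPoints(np.array([[p[0],-p[1],-p[2]]]),np.zeros(3),np.zeros(3),s['K'],np.array(s['dist'],float))[0].ravel(); print('sight px',q)
u,v=q.astype(int); a=s['image'][max(0,v-45):v+45,max(0,u-60):u+60]; print(a.shape,max(0,u-60),max(0,v-45))
cv2.imwrite('pics/sight2.png',cv2.resize(a,None,fx=6,fy=6,interpolation=cv2.INTER_CUBIC))
E
```

```text
16.7 [0.43325314 0.09987495 0.19681184] [0.31747185 0.09583378 0.30905438] [-0.53932419 -0.01178583  0.84201574] (1027, array([0.0121, 0.1003]), 'theta', np.float64(-0.0121), 'z at pivot', np.float64(0.1038), 'theta via pivot', np.float64(-0.0121))
sight px [225.95265376 184.36710888]
(90, 120, 3) 165 139
```

View pics/sight2.png

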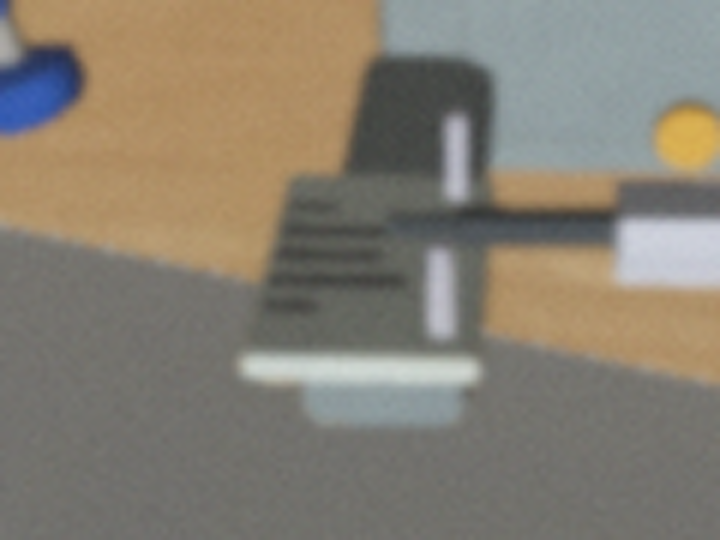

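The crop (up is down) shows the plate's lines at y≈205, 230, 255, 280 and 305, with the outer long lines at 230 and 280. The pointer tip is at (395,223). The pointer stands in front of the plate, so I'll correct for parallax with depth.

```bash
python3 - <<'E'
from h import *
s=dict(np.load('w6.npz')); C=cloud(s); g=s['image'].max(2)
f=lambda x,y:(x/6+165-.42,y/6+139-.42)
us=np.arange(234,266); 
m=np.zeros(g.shape,bool); m[172:181,236:266]=1; m&=(g<95)
print('pointer pts',m.sum(),np.nanmedian(C[m],0))
for u0 in (236,246,256):
    k=m.copy(); k[:,:u0]=0;k[:,u0+10:]=0; print(u0,k.sum(),np.nanmedian(C[k],0))
pl=np.zeros(g.shape,bool); pl[178:194,212:232]=1; print('plate',np.nanmedian(C[pl],0))
for nm,xy in dict(low=(338,230),mid=(332,255),up=(340,280)).items():
    o,d=ray(s,[f(*xy)]); 
    for xp in (.453,.4525): P=o+d*((xp-o[0])/d[:,0])[:,None]; print(nm,xp,P.round(4))
for xy in ((395,223),(450,226),(520,227)):
    o,d=ray(s,[f(*xy)])
    for xp in (.444,.446,.448): P=o+d*((xp-o[0])/d[:,0])[:,None]; print('ptr',xy,xp,P.round(4))
E
```

```text
pointer pts 160 [0.44298699 0.09283989 0.09706329]
236 59 [0.44378117 0.08720515 0.09668835]
246 52 [0.44278874 0.09364357 0.0972795 ]
256 49 [0.4424148  0.10214921 0.09734971]
plate [0.45145287 0.07138707 0.10003128]
low 0.453 [[0.453  0.0692 0.0837]]
low 0.4525 [[0.4525 0.0693 0.0846]]
mid 0.453 [[0.453  0.0691 0.0904]]
mid 0.4525 [[0.4525 0.0692 0.0912]]
up 0.453 [[0.453  0.0709 0.0966]]
up 0.4525 [[0.4525 0.071  0.0974]]
ptr (395, 223) 0.444 [[0.444  0.0782 0.0963]]
ptr (395, 223) 0.446 [[0.446  0.0779 0.0929]]
ptr (395, 223) 0.448 [[0.448  0.0776 0.0895]]
ptr (450, 226) 0.444 [[0.444  0.0854 0.0964]]
ptr (450, 226) 0.446 [[0.446  0.0852 0.093 ]]
ptr (450, 226) 0.448 [[0.448  0.0851 0.0897]]
ptr (520, 227) 0.444 [[0.444  0.0946 0.0959]]
ptr (520, 227) 0.446 [[0.446  0.0946 0.0925]]
ptr (520, 227) 0.448 [[0.448  0.0945 0.0891]]
```

```bash
python3 - <<'E'
from ang import *
a=dict(np.load('scene.npz')); print('initial -0.07',ang(a))
Ca=cloud(a); Ps=[]
for _ in range(4):
    s=vision.snapshot('scene'); print(ang(s)); Ps.append(cloud(s))
Cb=np.nanmean(Ps,0)
for nm,C in(('a',Ca),('b',Cb)):
    v=np.abs(C[...,0]-(.4496-.04*C[...,1]))<.006
    print(nm,[(round(y,2),int(k.sum()),np.nanmedian(C[...,2][k]).round(4)) for y in np.arange(.09,.27,.02) for k in [v&(abs(C[...,1]-y)<.01)&(C[...,2]>.07)&(C[...,2]<.12)]])
    m=(C[...,2]>.115)&(C[...,2]<.145)&(np.hypot(C[...,0]-.436,C[...,1]-.38)<.04)&(np.hypot(C[...,0]-.436,C[...,1]-.38)>(.033 if nm=='b' else 0)); print('pan',m.sum(),np.nanmedian(C[m],0))
    t=(C[...,2]>.128)&(C[...,2]<.16)&(C[...,1]>.15)&(C[...,1]<.27)&(abs(C[...,0]-.44)<.015); print('tab',t.sum(),np.nanmedian(C[t],0),np.nanpercentile(C[t][:,2],90) if t.any() else '')
print(r.get_state()['clock'])
E
```

```text
initial -0.07 (99, array([0.082 , 0.0794]), 'theta', np.float64(-0.082), 'z at pivot', np.float64(0.1032), 'theta via pivot', np.float64(-0.082))
(79, array([0.0274, 0.0983]), 'theta', np.float64(-0.0274), 'z at pivot', np.float64(0.1063), 'theta via pivot', np.float64(-0.0274))
(85, array([0.0297, 0.0981]), 'theta', np.float64(-0.0297), 'z at pivot', np.float64(0.1067), 'theta via pivot', np.float64(-0.0297))
(82, array([0.0251, 0.0985]), 'theta', np.float64(-0.0251), 'z at pivot', np.float64(0.1058), 'theta via pivot', np.float64(-0.0251))
(79, array([0.024 , 0.0992]), 'theta', np.float64(-0.024), 'z at pivot', np.float64(0.1062), 'theta via pivot', np.float64(-0.024))
a [(np.float64(0.09), 43, np.float64(0.0833)), (np.float64(0.11), 36, np.float64(0.0846)), (np.float64(0.13), 41, np.float64(0.0889)), (np.float64(0.15), 42, np.float64(0.0914)), (np.float64(0.17), 32, np.float64(0.0928)), (np.float64(0.19), 37, np.float64(0.0934)), (np.float64(0.21), 33, np.float64(0.0953)), (np.float64(0.23), 62, np.float64(0.0984)), (np.float64(0.25), 3, np.float64(0.0794))]
pan 366 [0.43544631 0.37887628 0.13364393]
tab 45 [0.44003465 0.23598312 0.1372787 ] 0.14011158446504826
b [(np.float64(0.09), 40, np.float64(0.0971)), (np.float64(0.11), 38, np.float64(0.0998)), (np.float64(0.13), 41, np.float64(0.1019)), (np.float64(0.15), 42, np.float64(0.1026)), (np.float64(0.17), 52, np.float64(0.1033)), (np.float64(0.19), 2, np.float64(0.0934)), (np.float64(0.21), 23, np.float64(0.1016)), (np.float64(0.23), 38, np.float64(0.1021)), (np.float64(0.25), 26, np.float64(0.1016))]
pan 55 [0.40910798 0.36637876 0.12638322]
tab 35 [0.4357837  0.17466169 0.13506078] 0.14341971445327137
16.9
```

Against the initial stop at -0.07, the heights of the beam, the pan and the tab all put the beam at about 0 to +0.015 rad. That is well inside ±0.03, and nothing is touching the balance. I'm handing in.

```bash
python3 -c "
from h import *
print(workorder.finish_job())"
```

```text
the job is handed in; nothing more can be done
None
```

I handed the job in: the lens lies flat in the middle of the pan, and the poise is in the 0.072 m notch. The beam rests at about +0.01 rad by my measurements (spread about -0.03 to +0.015, limits ±0.03), so the pointer should be between the outer long lines, with the robot touching nothing.

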